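# Open a reagent cooler whose bolt may be caught, and hold it open

## Task

Take the cooler's cover by its blue handle and give it a gentle tug upward, before touching the orange bolt, to learn whether it is caught; the bolt's position does not show it. If it stays caught, slide the bolt all the way to the other end of its track to free it; then lift the cover at least half-way to upright and finish while still holding it there by the handle, because it falls shut when let go. The cover is thin: grip it with no more than 25 N and do not pull hard, and leave the other things on the bench where they are.

Things in the scene. Friction and masses are not known exactly. Their poses are not given: they have to be found in the camera images.
- cover (a joint): hinged cover of the cooler (clear, white frame, 200 x 240 x 6 mm, upper face 96 mm above the worktop). rad: 0 shut, grows as its front edge rises, stop at 1.35. Caught: about 0.03 rad of play (6 mm at the handle), then a hard stop. Free: swings up with 1 to 2 N at the handle. Falls shut from any angle. Limit: 60 N, all finger contacts on cover, handle, bolt added up (both pads); grip 10 to 15 N
- handle (a point): centre of the grip of the blue handle, an upright block on the cover's front edge, left of the middle: 18 mm deep, 20 mm wide along the hinge line, 45 mm high over the cover; the point is 30 mm above the cover's face. Pinch it from above across the 20 mm; it can turn in the fingers as the cover swings. Axes move with the cover: x front to hinge, y left, z out of the cover
- hinge_line (a point): fixed point on the hinge line straight behind the handle, 90 mm above the worktop. The frame's y runs along the hinge line to the left, x away from the cooler's front, z up. Cover shut: the handle point is 186 mm in front of it (-x) and 36 mm above. The cooler is a white and blue box, 206 x 240 x 90 mm, fixed to the worktop
- bolt (a joint): orange sliding bolt on the cover, right of the handle. m: 0 at the left end of its track, 0.036 at the right; starts within 5 mm of the left end, stays where put, moves with 2 to 3 N. A hidden strike stands at one end, either equally likely: the cover is caught with the bolt in that half of the track, free in the other half; so sliding the bolt of a free cover catches it
- bolt_knob (a point): grasp point of the orange bolt knob, an upright block 14 x 14 mm that stands 36 mm above the cover's upper face; the point is on its centre line, 26 mm above that face. It travels 36 mm to the right along the hinge line (its -y axis). Its axes are the cover's own
- cup_mid (a point): centre of a translucent specimen cup, 61 mm across and 66 mm high, loose, right of the cooler; leave it alone
- vial_mid (a point): centre of a white vial with a pink cap, 33 mm across and 70 mm high, loose, left of the cooler; leave it alone
- stapler_mid (a point): centre of a black stapler, 34 x 117 x 35 mm, loose, left of the cooler; leave it alone

How it is judged (in metres and radians):
On the way:
1. the cover is tugged up against its play, or opened, with the bolt still where it was (value of joint cover above 0.015 rad and value of joint bolt below 0.01 m), for 0.1 s.
At the end, for the whole second after the job is handed in: the cover stands open by at least 0.75 rad (43 degrees), at rest (under 0.1 rad/s), and the fingers are still holding it at its handle (contact over 0.5 N, grasp within 45 mm of the handle point) (value of joint cover above 0.75 rad and velocity of joint cover between -0.1 and 0.1 rad/s and contact force between the fingers and cover above 0.5 N and distance between the grasp point and handle below 0.045 m); the arm keeps its last pose, push and grip.
It fails at once if the cover, its handle or its bolt is loaded by the fingers with more than 60 N (contact force between the fingers and cover above 60 N).
It fails at once if the cup, the vial or the stapler is pushed more than 30 mm from its place (distance of any of cup_mid, vial_mid, stapler_mid from where it was at the start of the episode above 0.03 m).
It also fails if it takes over 64 s, if anything falls off the work surface, if the arm or the gripper's body presses on something with over 40 N, if the wrist force passes 120 N, or if a joint passes its speed limit or range.

## Robot

A 7-joint arm with a two-finger parallel gripper is mounted at the origin on a cart in front of the work surface, level with it; the furniture and walls round the work are solid. World frame = base frame: x ahead of the robot, y to its left, z up, the work surface at z = 0. Lengths are in m, angles in degrees, forces in N, time in s.
With the tool pointing down it reaches from about 0.425 to 1.025 m from the base axis. Payload 9.4 kg.
Tool frame: the origin (TCP) lies between the finger pads; the fingertips stand 14 mm ahead of it and the grasp point (between the pads) lies 5 mm behind it; z points along the fingers, y is the line along which they close (so a half turn about z gives the same grasp; the last joint's range is limited). The gripper opens to 93 mm and grips with 3 to 60 N. Pads are 15 mm wide; open, the fingers measure 128 mm over their backs; the gripper's body (75 mm by 188 mm) begins 65 mm behind the grasp point.
Start: joints at [65.85, 34.337, -0.143, 91.639, 0.103, 54.024, -4.572], TCP at [0.245, -0.682, 0.233] pointing down, gripper open.
Joint ranges: [-147.43, 147.43], [-19.82, 112.94], [-74.19, 73.91], [6.32, 146.72], [-59.91, 239.91], [6.04, 106.73], [-150.56, 150.56]. Speed limits (degrees/s): [127.2, 127.2, 172.46, 172.46, 180, 180, 180].

## Interface

Orientations are given as a 3x3 rotation matrix whose columns are the frame's x, y, z axes.
In Python, from bench import telemetry, camera, ticket gives the robot as it stands.
- The arm moves only by the tool step_arm, never from a script. Its argument "targets" is a list of rows, each an object with "linear": the shift along the world's x, y, z in m, a list of three; "twist": the turn about the world's z in degrees. A call has exactly 5 rows; each row shifts and turns the commanded pose from where the row before left it; what a row does not reach is not made up. A row lasts 1/10 s, in which the tool goes at most 50 mm and 8.59 degrees, less where a joint would pass 70% of its speed; a pose out of reach is approached as far as the arm can. A call with a gripper value outside its range is refused whole. "claw" is the opening, from -1 (shut) to 1 (fully open), set as the call begins (left out, the last holds). The fingers move at their own pace and stop on an object; "force" is the grip in N (left out, the last holds). Time passes only in rows, so rows that do not move let the fingers close, or fill a call up. It gives the time, the measured TCP pose, the force, the opening and the grip force at its end, in the units of the state.
- telemetry.get_state(): the state, without advancing time (a new reading comes with each control period).
- camera(name): name is "scene" or "top" or "wrist"; returns a dict with "img" (400x640x3 uint8, red, green, blue), "camera_matrix" (3x3 intrinsics, pixels), "cam_to_world" (4x4, takes a point from camera to world coordinates). Camera axes: x right, y down, z forward; pixel columns grow to the right and rows downward; lengths in m; the calibration is good to about 2 mm. A picture is of the moment at which its call begins. There is no depth.
- ticket.hand_in(): hands the job in; it is judged then, once.
The state is a dict: "time": time; "joints": joint angles; "qvel": joint speeds; "joint_efforts": joint torques, N m; "eef_pos": TCP position; "ee_rot": TCP orientation; "ft_force": force on the tool from outside, world axes, zero at the start; "ft_torque": the same for the moment, N m; "grip_width": finger opening in m; "grip_force": force on a finger pad.
Only numpy, scipy, OpenCV 4.12 (cv2) and the standard library are available. Lean on these libraries where they do the work, as an engineer would, in place of code of your own. Each camera call takes 0.05 s, during which the arm holds its last target. There are 200 camera calls.

## Working session

There is one attempt and no reset: what is moved stays moved. The work goes in short steps, Python scripts to look and compute and a tool call to move; the robot and the scene stay as the last step left them, time stands still between calls to the robot, and variables do not carry over. Pictures are saved under pics/ and viewed, at most 10 in all, crops included, and the job is handed in when it is done.

Besides the shell and the picture viewer there is one more tool, called after "Emit:" as a command line: name --argument value ..., lists and objects as JSON in quotes. step_arm: Moves the arm, as the interface text tells. Its arguments: {"type":"object","properties":{"targets":{"type":"array","items":{"type":"object","properties":{"linear":{"type":"array","items":{"type":"number"}},"twist":{"type":"number"}}}},"claw":{"type":"number"},"force":{"type":"number"}},"required":["targets"]}

```bash
mkdir -p pics
cat > h.py <<'E'
import numpy as np, cv2
from bench import telemetry, camera, ticket
def snap(n,f):
    c=camera(n); cv2.imwrite(f'pics/{f}.png',c['img'][:,:,::-1]); np.savez(f'pics/{f}.npz',K=c['camera_matrix'],T=c['cam_to_world']); return c
def ray(f,u,v):
    d=np.load(f'pics/{f}.npz'); r=d['T'][:3,:3]@np.linalg.solve(d['K'],[u,v,1]); return d['T'][:3,3],r/np.linalg.norm(r)
def atz(f,u,v,z):
    o,r=ray(f,u,v); return o+r*(z-o[2])/r[2]
E
python3 - <<'E'
from h import *
snap('top','top1'); snap('scene','sc1')
s=telemetry.get_state(); print(s['eef_pos'],s['ee_rot'],s['ft_force'],s['time'])
E
```

```text
[ 0.24492339 -0.68195468  0.23182065] [[ 9.41115185e-01  3.38085586e-01 -5.86683683e-04]
 [ 3.38086069e-01 -9.41114377e-01  1.24062160e-03]
 [-1.32700166e-04 -1.36591741e-03 -9.99999058e-01]] [0.68319654 0.32974136 0.58126057] 0.1
```

View pics/top1.png

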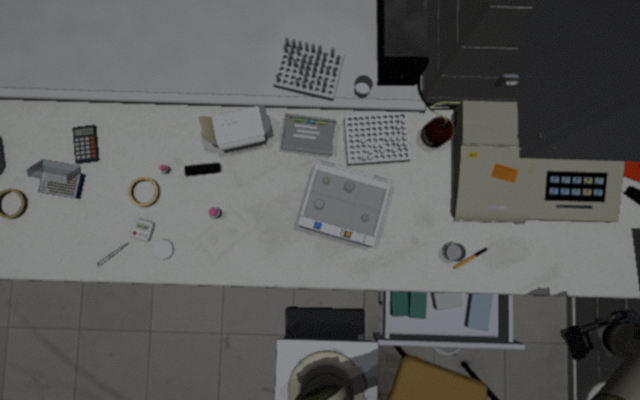

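View pics/sc1.png

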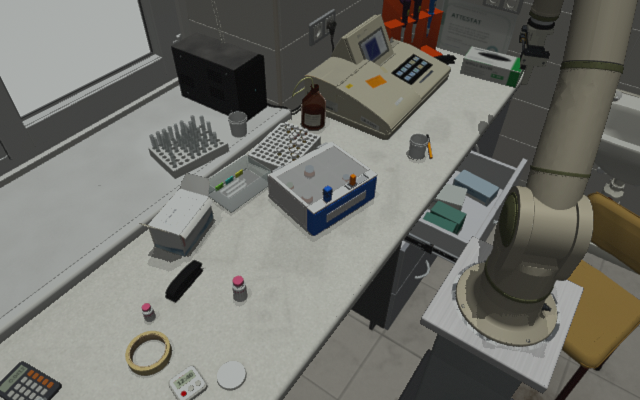

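The top view shows the cooler centred near (345,205), with the blue handle near (318,226) and the orange bolt near (347,234). In the scene view the handle is near (327,193) and the bolt near (352,180). I'll enlarge both.

Run:
```python
import cv2,numpy as np
a=cv2.imread('pics/top1.png')[155:255,290:400]; b=cv2.imread('pics/sc1.png')[135:235,265:385]
f=lambda i:cv2.resize(i,None,fx=5,fy=5,interpolation=cv2.INTER_CUBIC)
A=f(a);B=f(b)
# 10px ticks
for I,(x0,y0) in((A,(290,155)),(B,(265,135))):
    for k in range(0,I.shape[1],50): cv2.line(I,(k,0),(k,8),(0,255,0),1); 
    for k in range(0,I.shape[0],50): cv2.line(I,(0,k),(8,k),(0,255,0),1)
o=np.hstack([A,B]); o=cv2.resize(o,(800,int(o.shape[0]*800/o.shape[1])),interpolation=cv2.INTER_AREA)
cv2.imwrite('pics/crop1.png',o); print(o.shape)
def cen(p,col,box):
    i=cv2.imread(p).astype(int); m=np.zeros(i.shape[:2],bool); x0,y0,x1,y1=box
    s=i[y0:y1,x0:x1]; d=(s[...,0]-s[...,2]) if col=='b' else (s[...,2]-s[...,0])
    y,x=np.where(d>50); print(p,col,len(x),x.mean()+x0,y.mean()+y0,x.min()+x0,x.max()+x0,y.min()+y0,y.max()+y0)
cen('pics/top1.png','b',(308,215,330,236));cen('pics/top1.png','r',(335,222,360,245))
cen('pics/sc1.png','b',(318,182,336,198));cen('pics/sc1.png','r',(343,170,362,192))
```

```text
(347, 800, 3)
pics/top1.png b 27 317.25925925925924 224.77777777777777 315 320 222 227
pics/top1.png r 17 347.4117647058824 233.88235294117646 346 349 232 236
pics/sc1.png b 36 327.3611111111111 188.47222222222223 324 331 186 191
pics/sc1.png r 49 352.46938775510205 178.6530612244898 350 355 174 184
```

View pics/crop1.png

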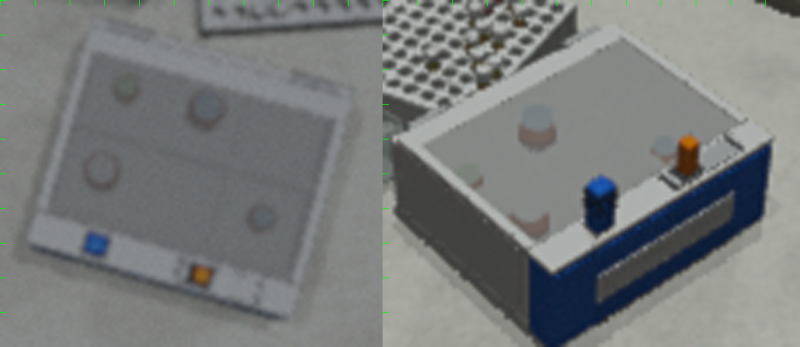

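The crop shows the handle's top face at about (317.5,224.9) top view and (327.5,187.5) scene view. The bolt's top is at about (348,234) and (353,174.7), near the left end of its track.

Run:
```python
from h import *
g=lambda x,y:(290+x/3.478,155+y/3.478)
C=[atz('top1',*g(*p),.096) for p in [(90,25),(350,92),(288,315),(32,242)]]
for c in C: print(c.round(4))
print('len',[np.linalg.norm(C[i]-C[(i+1)%4]).round(4) for i in range(4)])
yd=[np.degrees(np.arctan2(*(a-b)[1::-1])) for a,b in((C[0],C[1]),(C[3],C[2]))]
xd=[np.degrees(np.arctan2(*(a-b)[1::-1])) for a,b in((C[0],C[3]),(C[1],C[2]))]
print('y dir',yd,'x dir',xd)
for z,t,s in((.141,(317.5,224.9),(327.5,187.7)),(.132,(348,234),(353,175))):
    print(atz('top1',*t,z),atz('sc1',*s,z))
```

```text
[0.6965 0.0536 0.096 ]
[ 0.6443 -0.1753  0.096 ]
[ 0.4487 -0.1252  0.096 ]
[0.5049 0.0979 0.096 ]
len [np.float64(0.2347), np.float64(0.202), np.float64(0.23), np.float64(0.1966)]
y dir [np.float64(77.1571024006835), np.float64(75.84678304210576)] x dir [np.float64(-13.00157714197463), np.float64(-14.363641659100661)]
[0.50354909 0.04242855 0.141     ] [0.5038816  0.04336627 0.141     ]
[ 0.47997998 -0.04787749  0.132     ] [ 0.48064908 -0.04718041  0.132     ]
```

Emit:
step_arm --targets '[{"linear":[0.013,0.036,0.004],"twist":-1.7},{"linear":[0.013,0.036,0.004],"twist":-1.7},{"linear":[0.013,0.036,0.004],"twist":-1.7},{"linear":[0.013,0.036,0.004],"twist":-1.7},{"linear":[0.013,0.036,0.004],"twist":-1.7}]' --claw 0.1 --force 12

```text
time: 0.6
eef_pos: [0.3103, -0.5007, 0.2524]
ee_rot: [[0.981, 0.194, -0.0], [0.194, -0.981, 0.001], [-0.0, -0.001, -1.0]]
ft_force: [1.2, 1.0, -0.1]
grip_width: 0.0574
grip_force: 0.0
```

Emit:
step_arm --targets '[{"linear":[0.013,0.036,0],"twist":-1.7},{"linear":[0.013,0.036,0],"twist":-1.7},{"linear":[0.013,0.036,0],"twist":-1.7},{"linear":[0.013,0.036,0],"twist":-1.7},{"linear":[0.013,0.036,0],"twist":-1.7}]'

```text
time: 1.1
eef_pos: [0.3752, -0.3208, 0.2525]
ee_rot: [[0.999, 0.047, -0.0], [0.047, -0.999, 0.0], [-0.0, -0.0, -1.0]]
ft_force: [1.1, 0.0, 0.1]
grip_width: 0.051
grip_force: 0.0
```

Emit:
step_arm --targets '[{"linear":[0.013,0.036,0],"twist":-1.7},{"linear":[0.013,0.036,0],"twist":-1.7},{"linear":[0.013,0.036,0],"twist":-1.7},{"linear":[0.013,0.036,0],"twist":-1.7},{"linear":[0.013,0.036,0],"twist":-1.7}]'

```text
time: 1.6
eef_pos: [0.4402, -0.1408, 0.2526]
ee_rot: [[0.995, -0.101, -0.0], [-0.101, -0.995, 0.0], [-0.0, -0.0, -1.0]]
ft_force: [0.5, -0.4, 0.4]
grip_width: 0.0509
grip_force: 0.0
```

Emit:
step_arm --targets '[{"linear":[0.013,0.036,0],"twist":-1.7},{"linear":[0.013,0.036,0],"twist":-1.7},{"linear":[0.013,0.036,0],"twist":-1.7},{"linear":[0.009,0.036,0],"twist":-1.7},{"linear":[0,0.01,0],"twist":-1.7}]'

```text
time: 2.1
eef_pos: [0.489, 0.0159, 0.2525]
ee_rot: [[0.97, -0.243, 0.0], [-0.243, -0.97, 0.001], [0.0, -0.001, -1.0]]
ft_force: [0.3, -0.3, -0.4]
grip_width: 0.0514
grip_force: 0.0
```

Run:
```python
from h import *
snap('wrist','w1')
```

```text
(no output)
```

View pics/w1.png

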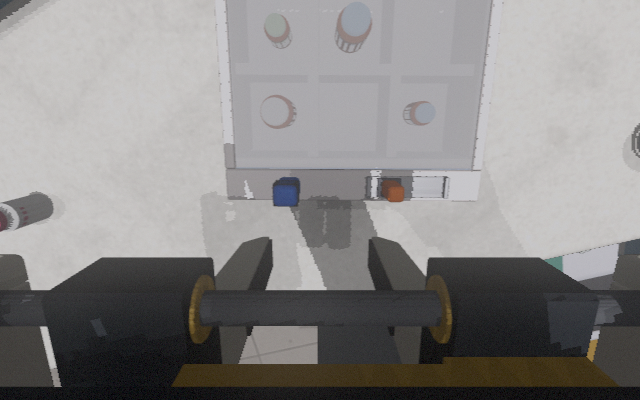

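The wrist view shows the handle near (286,193) and the bolt near (394,191). The cover's edges lie level in the picture, so the yaw fits. I'll enlarge this part.

Run:
```python
from h import *
i=cv2.imread('pics/w1.png')[165:215,260:420]
cv2.imwrite('pics/w1c.png',cv2.resize(i,None,fx=5,fy=5,interpolation=cv2.INTER_CUBIC))
```

```text
(no output)
```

View pics/w1c.png

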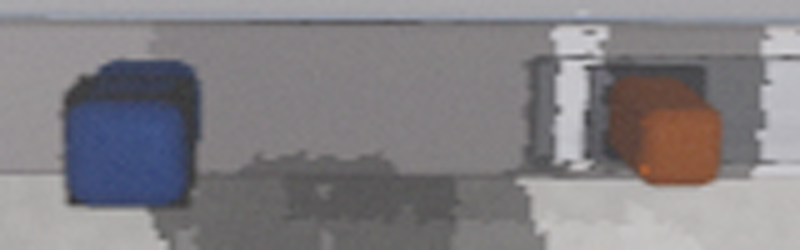

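Handle top-face centre is at about (285.6,195.4), bolt top at about (395.8,194.2).

Run:
```python
from h import *
a=atz('w1',285.6,195.4,.141);b=atz('w1',395.8,194.2,.132)
l=atz('w1',227,200,.096);r=atz('w1',480,200,.096)
print(a,b,l,r)
for p,q in((a,b),(l,r)): print(np.degrees(np.arctan2(*(p-q)[1::-1])),np.linalg.norm((p-q)[:2]))
s=telemetry.get_state();print(s['eef_pos'],s['ft_force'],s['joints'])
```

```text
[0.50477332 0.04005407 0.141     ] [ 0.4816659  -0.04844135  0.132     ] [0.50534312 0.10261756 0.096     ] [ 0.44693657 -0.13141254  0.096     ]
75.36599446996556 0.09146251745610423
75.98702606146989 0.24120823261138924
[0.48841318 0.01570795 0.25235422] [-0.60053469  0.86172103 -0.66514135] [  -7.2756002    16.73824541   -1.49831665  120.61024554    0.5282918
   42.66313514 -113.22592735]
```

Emit:
step_arm --targets '[{"linear":[0.008,0.0125,-0.01],"twist":0},{"linear":[0.008,0.0125,-0.01],"twist":0},{"linear":[0,0,-0.02],"twist":0},{"linear":[0,0,-0.02],"twist":0},{"linear":[0,0,-0.01],"twist":0}]'

```text
time: 2.65
eef_pos: [0.5036, 0.0365, 0.1804]
ee_rot: [[0.969, -0.246, -0.003], [-0.246, -0.969, -0.0], [-0.002, 0.001, -1.0]]
ft_force: [-0.1, 0.1, 0.1]
grip_width: 0.0513
grip_force: 0.0
```

Emit:
step_arm --targets '[{"linear":[0,0,-0.015],"twist":0},{"linear":[0,0,-0.015],"twist":0},{"linear":[0,0,-0.015],"twist":0},{"linear":[0,0,-0.012],"twist":0},{"linear":[0,0,-0.004],"twist":0}]'

```text
time: 3.15
eef_pos: [0.5038, 0.0365, 0.1203]
ee_rot: [[0.969, -0.246, -0.002], [-0.246, -0.969, -0.0], [-0.002, 0.001, -1.0]]
ft_force: [-0.0, 0.6, 0.6]
grip_width: 0.0508
grip_force: 0.0
```

Emit:
step_arm --targets '[{"linear":[0,0,0],"twist":0},{"linear":[0,0,0],"twist":0},{"linear":[0,0,0],"twist":0},{"linear":[0,0,0],"twist":0},{"linear":[0,0,0],"twist":0}]' --claw -0.75 --force 12

```text
time: 3.65
eef_pos: [0.5059, 0.0415, 0.1225]
ee_rot: [[0.97, -0.242, 0.004], [-0.242, -0.97, 0.005], [0.003, -0.006, -1.0]]
ft_force: [1.5, 18.0, -1.7]
grip_width: 0.0198
grip_force: 12.0
```

Emit:
step_arm --targets '[{"linear":[0,0,0],"twist":0},{"linear":[0,0,0],"twist":0},{"linear":[0,0,0],"twist":0},{"linear":[0,0,0],"twist":0},{"linear":[0,0,0],"twist":0}]'

```text
time: 4.15
eef_pos: [0.5058, 0.0415, 0.1225]
ee_rot: [[0.97, -0.242, 0.004], [-0.242, -0.97, 0.005], [0.003, -0.006, -1.0]]
ft_force: [0.7, 18.3, -0.7]
grip_width: 0.0199
grip_force: 12.0
```

Emit:
step_arm --targets '[{"linear":[0.001,0.0025,0],"twist":0},{"linear":[0.0005,0.0025,0],"twist":0},{"linear":[0,0,0],"twist":0},{"linear":[0,0,0],"twist":0},{"linear":[0,0,0],"twist":0}]'

```text
time: 4.65
eef_pos: [0.5058, 0.0418, 0.1221]
ee_rot: [[0.969, -0.246, 0.001], [-0.246, -0.969, 0.0], [0.001, -0.001, -1.0]]
ft_force: [-0.4, 1.6, 5.8]
grip_width: 0.0202
grip_force: 12.0
```

Emit:
step_arm --targets '[{"linear":[0,0,0.002],"twist":0},{"linear":[0,0,0.002],"twist":0},{"linear":[0,0,0.001],"twist":0},{"linear":[0,0,0],"twist":0},{"linear":[0,0,0],"twist":0}]'

```text
time: 5.15
eef_pos: [0.5064, 0.0416, 0.1268]
ee_rot: [[0.969, -0.246, 0.002], [-0.246, -0.969, 0.0], [0.001, -0.001, -1.0]]
ft_force: [5.6, 0.7, -3.3]
grip_width: 0.02
grip_force: 12.0
```

Emit:
step_arm --targets '[{"linear":[0,0,0.001],"twist":0},{"linear":[0,0,0.001],"twist":0},{"linear":[0,0,0.001],"twist":0},{"linear":[0,0,0],"twist":0},{"linear":[0,0,0],"twist":0}]'

```text
time: 5.65
eef_pos: [0.506, 0.0417, 0.1291]
ee_rot: [[0.969, -0.246, 0.001], [-0.246, -0.969, 0.0], [0.0, -0.0, -1.0]]
ft_force: [6.4, 1.0, -10.1]
grip_width: 0.0199
grip_force: 12.0
```

Emit:
step_arm --targets '[{"linear":[0,0,0.001],"twist":0},{"linear":[0,0,0.001],"twist":0},{"linear":[0,0,0.0],"twist":0},{"linear":[0,0,0],"twist":0},{"linear":[0,0,0],"twist":0}]'

```text
time: 6.15
eef_pos: [0.5051, 0.0419, 0.1308]
ee_rot: [[0.969, -0.246, -0.001], [-0.246, -0.969, 0.0], [-0.001, 0.0, -1.0]]
ft_force: [4.5, 2.5, -13.6]
grip_width: 0.02
grip_force: 12.0
```

Run:
```python
from h import *
snap('wrist','w2')
i=cv2.imread('pics/w2.png')
cv2.imwrite('pics/w2.png',i)
```

```text
(no output)
```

View pics/w2.png

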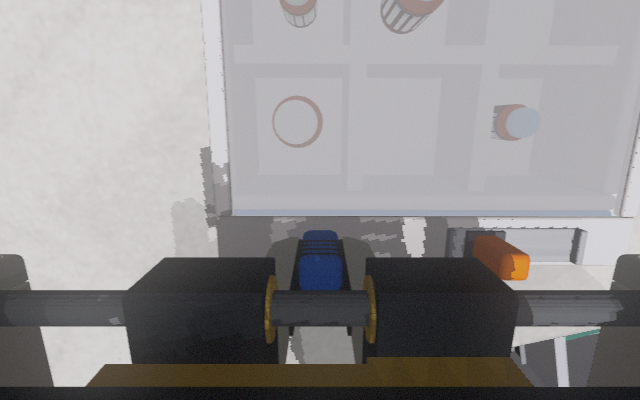

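The cover moved about 6 mm, then the load climbed to 13 N, so it is caught. In the wrist view the knob is at (505,257), at the left of its slot (450–585). I'll lower the cover, let go and move to the knob.

Emit:
step_arm --targets '[{"linear":[0,0,-0.003],"twist":0},{"linear":[0,0,-0.003],"twist":0},{"linear":[0,0,-0.003],"twist":0},{"linear":[0,0,0],"twist":0},{"linear":[0,0,0],"twist":0}]'

```text
time: 6.7
eef_pos: [0.5049, 0.0419, 0.1227]
ee_rot: [[0.969, -0.246, -0.001], [-0.246, -0.969, 0.0], [-0.001, 0.0, -1.0]]
ft_force: [-2.0, 4.2, 4.7]
grip_width: 0.0194
grip_force: 12.0
```

Emit:
step_arm --targets '[{"linear":[0,0,0],"twist":0},{"linear":[0,0,0],"twist":0},{"linear":[0,0,0],"twist":0},{"linear":[0,0,0],"twist":0},{"linear":[0,0,0],"twist":0}]' --claw 0.1

```text
time: 7.2
eef_pos: [0.5055, 0.0415, 0.1226]
ee_rot: [[0.969, -0.246, -0.0], [-0.246, -0.969, -0.0], [-0.0, 0.0, -1.0]]
ft_force: [0.0, 0.1, 0.1]
grip_width: 0.0504
grip_force: 0.0
```

Emit:
step_arm --targets '[{"linear":[0,0,0.012],"twist":0},{"linear":[0,0,0.02],"twist":0},{"linear":[0,0,0.02],"twist":0},{"linear":[-0.004,-0.016,0.0],"twist":0},{"linear":[-0.0065,-0.024,0],"twist":0}]'

```text
time: 7.7
eef_pos: [0.4958, 0.0025, 0.1762]
ee_rot: [[0.97, -0.244, 0.003], [-0.244, -0.97, 0.001], [0.002, -0.001, -1.0]]
ft_force: [-0.9, -0.7, -0.3]
grip_width: 0.0512
grip_force: 0.0
```

Emit:
step_arm --targets '[{"linear":[-0.0065,-0.024,0],"twist":0},{"linear":[-0.0065,-0.024,0],"twist":0},{"linear":[0,0,0],"twist":0},{"linear":[0,0,0],"twist":0},{"linear":[0,0,0],"twist":0}]'

```text
time: 8.2
eef_pos: [0.4825, -0.0455, 0.175]
ee_rot: [[0.969, -0.245, 0.001], [-0.245, -0.969, 0.0], [0.001, -0.001, -1.0]]
ft_force: [-0.5, 0.2, 0.4]
grip_width: 0.0511
grip_force: 0.0
```

Run:
```python
from h import *
snap('wrist','w3')
s=telemetry.get_state();print(s['eef_pos'])
```

```text
[ 0.48247278 -0.04534574  0.17491828]
```

View pics/w3.png

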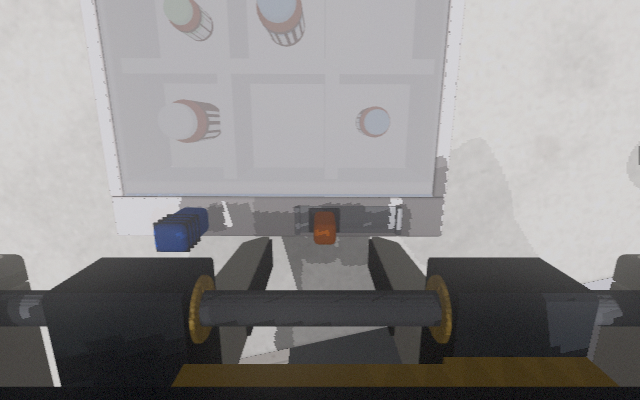

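The knob's top is at about (324.5,234) and the fingers' centre is at column 320, so it lies about 2.5 mm further right.

Run:
```python
from h import *
print(atz('w3',324.5,234,.132))
```

```text
[ 0.48195642 -0.04896607  0.132     ]
```

Emit:
step_arm --targets '[{"linear":[-0.0005,-0.0025,-0.01],"twist":0},{"linear":[0,0,-0.015],"twist":0},{"linear":[0,0,-0.015],"twist":0},{"linear":[0,0,-0.014],"twist":0},{"linear":[0,0,0],"twist":0}]'

```text
time: 8.75
eef_pos: [0.4806, -0.0483, 0.1187]
ee_rot: [[0.97, -0.245, -0.003], [-0.245, -0.97, 0.0], [-0.003, 0.001, -1.0]]
ft_force: [-0.3, 0.4, 0.5]
grip_width: 0.051
grip_force: 0.0
```

Emit:
step_arm --targets '[{"linear":[0,0,0],"twist":0},{"linear":[0,0,0],"twist":0},{"linear":[0,0,0],"twist":0},{"linear":[0,0,0],"twist":0},{"linear":[0,0,0],"twist":0}]' --claw -0.9 --force 10

```text
time: 9.25
eef_pos: [0.4817, -0.0488, 0.121]
ee_rot: [[0.969, -0.246, 0.001], [-0.246, -0.969, 0.0], [0.001, -0.0, -1.0]]
ft_force: [-0.0, 0.2, 0.9]
grip_width: 0.0159
grip_force: 0.0
```

Emit:
step_arm --targets '[{"linear":[0,0,0],"twist":0},{"linear":[-0.0015,-0.006,0],"twist":0},{"linear":[-0.0015,-0.006,0],"twist":0},{"linear":[-0.0015,-0.006,0],"twist":0},{"linear":[-0.0015,-0.006,0],"twist":0}]'

```text
time: 9.75
eef_pos: [0.4754, -0.0734, 0.1209]
ee_rot: [[0.969, -0.246, 0.0], [-0.246, -0.969, 0.0], [0.0, -0.0, -1.0]]
ft_force: [-0.9, 1.3, 5.9]
grip_width: 0.0138
grip_force: 10.0
```

Emit:
step_arm --targets '[{"linear":[-0.001,-0.004,0],"twist":0},{"linear":[-0.001,-0.004,0],"twist":0},{"linear":[0,0,0],"twist":0},{"linear":[0,0,0],"twist":0},{"linear":[0,0,0],"twist":0}]'

```text
time: 10.25
eef_pos: [0.4733, -0.082, 0.1209]
ee_rot: [[0.969, -0.247, 0.0], [-0.247, -0.969, -0.001], [0.0, 0.001, -1.0]]
ft_force: [-2.1, -0.5, 5.8]
grip_width: 0.0138
grip_force: 10.0
```

Emit:
step_arm --targets '[{"linear":[-0.0005,-0.002,0],"twist":0},{"linear":[-0.0005,-0.002,0],"twist":0},{"linear":[0,0,0],"twist":0},{"linear":[0,0,0],"twist":0},{"linear":[0,0,0],"twist":0}]'

```text
time: 10.75
eef_pos: [0.4732, -0.0825, 0.1209]
ee_rot: [[0.97, -0.244, 0.001], [-0.244, -0.97, 0.003], [0.001, -0.003, -1.0]]
ft_force: [-0.0, 13.0, 5.4]
grip_width: 0.0134
grip_force: 10.0
```

The bolt is at its stop. Back to the handle.

Emit:
step_arm --targets '[{"linear":[0.001,0.003,0],"twist":0},{"linear":[0,0,0],"twist":0},{"linear":[0,0,0],"twist":0},{"linear":[0,0,0],"twist":0},{"linear":[0,0,0],"twist":0}]' --claw 0.1

```text
time: 11.25
eef_pos: [0.4734, -0.0823, 0.1206]
ee_rot: [[0.969, -0.247, -0.0], [-0.247, -0.969, -0.0], [-0.0, 0.0, -1.0]]
ft_force: [-0.5, 0.3, -0.1]
grip_width: 0.0486
grip_force: 0.0
```

Emit:
step_arm --targets '[{"linear":[0,0,0.018],"twist":0},{"linear":[0,0,0.018],"twist":0},{"linear":[0,0,0.018],"twist":0},{"linear":[0.0065,0.025,0],"twist":0},{"linear":[0.0065,0.025,0],"twist":0}]'

```text
time: 11.75
eef_pos: [0.4869, -0.0322, 0.1753]
ee_rot: [[0.969, -0.249, 0.001], [-0.249, -0.969, -0.0], [0.001, -0.0, -1.0]]
ft_force: [0.4, 0.4, 0.1]
grip_width: 0.0511
grip_force: 0.0
```

Emit:
step_arm --targets '[{"linear":[0.0065,0.025,0],"twist":0},{"linear":[0.0065,0.025,0],"twist":0},{"linear":[0.006,0.023,0],"twist":0},{"linear":[0,0,0],"twist":0},{"linear":[0,0,0],"twist":0}]'

```text
time: 12.25
eef_pos: [0.5053, 0.0411, 0.1745]
ee_rot: [[0.969, -0.245, -0.001], [-0.245, -0.969, -0.0], [-0.0, 0.0, -1.0]]
ft_force: [-0.5, -0.0, -0.1]
grip_width: 0.0511
grip_force: 0.0
```

Emit:
step_arm --targets '[{"linear":[0,0.0005,-0.015],"twist":0},{"linear":[0,0,-0.015],"twist":0},{"linear":[0,0,-0.015],"twist":0},{"linear":[0,0,-0.008],"twist":0},{"linear":[0,0,0],"twist":0}]'

```text
time: 12.75
eef_pos: [0.5048, 0.0406, 0.1208]
ee_rot: [[0.969, -0.247, -0.002], [-0.247, -0.969, -0.001], [-0.002, 0.001, -1.0]]
ft_force: [0.0, -0.4, 0.3]
grip_width: 0.0511
grip_force: 0.0
```

Emit:
step_arm --targets '[{"linear":[0,0,0],"twist":0},{"linear":[0,0,0],"twist":0},{"linear":[0,0,0],"twist":0},{"linear":[0,0,0],"twist":0},{"linear":[0,0,0],"twist":0}]' --claw -0.75 --force 13

```text
time: 13.25
eef_pos: [0.5057, 0.0418, 0.122]
ee_rot: [[0.969, -0.246, 0.001], [-0.246, -0.969, 0.0], [0.001, -0.0, -1.0]]
ft_force: [-0.2, -0.5, 3.1]
grip_width: 0.0202
grip_force: 13.0
```

Emit:
step_arm --targets '[{"linear":[0,0,0],"twist":0},{"linear":[0,0,0.003],"twist":0},{"linear":[0.0005,0,0.003],"twist":0},{"linear":[0.0005,0,0.003],"twist":0},{"linear":[0,0,0.001],"twist":0}]'

```text
time: 13.75
eef_pos: [0.5073, 0.0414, 0.132]
ee_rot: [[0.969, -0.246, 0.001], [-0.246, -0.969, -0.0], [0.001, -0.0, -1.0]]
ft_force: [5.4, -2.5, -4.2]
grip_width: 0.0199
grip_force: 13.0
```

Run:
```python
import numpy as np
# arc of the handle point: hinge frame x=(.970,-.245); start angle atan2(36,186)
r=np.hypot(.186,.036);a=np.arctan2(.036,.186);p=None
for t in np.r_[0,.05,.1:1.05:.1]:
    print(round(t,2),'along x %.4f up %.4f'%(.186-r*np.cos(a+t),r*np.sin(a+t)-.036),'world dx %.4f dy %.4f'%tuple((.186-r*np.cos(a+t))*np.array([.97,-.245])))
```

```text
0.0 along x 0.0000 up 0.0000 world dx 0.0000 dy -0.0000
0.05 along x 0.0020 up 0.0093 world dx 0.0020 dy -0.0005
0.1 along x 0.0045 up 0.0184 world dx 0.0044 dy -0.0011
0.2 along x 0.0109 up 0.0362 world dx 0.0105 dy -0.0027
0.3 along x 0.0189 up 0.0534 world dx 0.0184 dy -0.0046
0.4 along x 0.0287 up 0.0696 world dx 0.0278 dy -0.0070
0.5 along x 0.0400 up 0.0848 world dx 0.0388 dy -0.0098
0.6 along x 0.0528 up 0.0987 world dx 0.0512 dy -0.0129
0.7 along x 0.0669 up 0.1114 world dx 0.0649 dy -0.0164
0.8 along x 0.0822 up 0.1225 world dx 0.0798 dy -0.0201
0.9 along x 0.0986 up 0.1321 world dx 0.0956 dy -0.0242
1.0 along x 0.1158 up 0.1400 world dx 0.1123 dy -0.0284
```

The cover is free: 10 mm up at low force. Following the arc.

Emit:
step_arm --targets '[{"linear":[0.0035,-0.001,0.009],"twist":0},{"linear":[0.003,-0.001,0.009],"twist":0},{"linear":[0.003,-0.001,0.009],"twist":0},{"linear":[0.004,-0.001,0.0085],"twist":0},{"linear":[0.004,-0.001,0.0085],"twist":0}]'

```text
time: 14.25
eef_pos: [0.5241, 0.037, 0.1765]
ee_rot: [[0.969, -0.246, -0.0], [-0.246, -0.969, 0.0], [-0.0, -0.0, -1.0]]
ft_force: [1.0, 2.9, -3.5]
grip_width: 0.02
grip_force: 13.0
```

Emit:
step_arm --targets '[{"linear":[0.0047,-0.001,0.008],"twist":0},{"linear":[0.0047,-0.001,0.008],"twist":0},{"linear":[0.0055,-0.0014,0.0076],"twist":0},{"linear":[0.0055,-0.0014,0.0076],"twist":0},{"linear":[0,0,0],"twist":0}]'

```text
time: 14.75
eef_pos: [0.5454, 0.0316, 0.2078]
ee_rot: [[0.969, -0.247, 0.001], [-0.247, -0.969, 0.0], [0.001, -0.0, -1.0]]
ft_force: [-2.1, 1.9, 0.7]
grip_width: 0.0196
grip_force: 13.0
```

Emit:
step_arm --targets '[{"linear":[0.006,-0.0015,0.007],"twist":0},{"linear":[0.006,-0.0015,0.007],"twist":0},{"linear":[0.0068,-0.0017,0.0063],"twist":0},{"linear":[0.0068,-0.0017,0.0063],"twist":0},{"linear":[0,0,0],"twist":0}]'

```text
time: 15.25
eef_pos: [0.5713, 0.025, 0.2343]
ee_rot: [[0.969, -0.247, 0.001], [-0.247, -0.969, -0.0], [0.001, -0.0, -1.0]]
ft_force: [-0.2, 1.0, -1.0]
grip_width: 0.0199
grip_force: 13.0
```

Emit:
step_arm --targets '[{"linear":[0.0075,-0.0019,0.0055],"twist":0},{"linear":[0.0075,-0.0019,0.0055],"twist":0},{"linear":[0.008,-0.002,0.005],"twist":0},{"linear":[0.008,-0.002,0.005],"twist":0},{"linear":[0,0,0],"twist":0}]'

```text
time: 15.75
eef_pos: [0.6025, 0.0169, 0.2551]
ee_rot: [[0.969, -0.247, 0.002], [-0.247, -0.969, -0.0], [0.002, -0.0, -1.0]]
ft_force: [0.1, 0.8, -1.6]
grip_width: 0.0197
grip_force: 13.0
```

Emit:
step_arm --targets '[{"linear":[0.008,-0.002,0.004],"twist":0},{"linear":[0,0,0],"twist":0},{"linear":[0,0,0],"twist":0},{"linear":[0,0,0],"twist":0},{"linear":[0,0,0],"twist":0}]'

```text
time: 16.25
eef_pos: [0.609, 0.0153, 0.2584]
ee_rot: [[0.969, -0.246, 0.0], [-0.246, -0.969, -0.0], [0.0, 0.0, -1.0]]
ft_force: [1.1, -2.0, -2.6]
grip_width: 0.0198
grip_force: 13.0
```

Run:
```python
from h import *
a=snap('scene','sc2')['img'][90:240,230:430]; w=snap('wrist','w4')['img'][:,:]
a=cv2.resize(a,(533,400)); w=cv2.resize(w,None,fx=.41,fy=.41); o=np.zeros((400,800,3),np.uint8); o[:,:533]=a; o[:w.shape[0],533:533+w.shape[1]]=w
cv2.imwrite('pics/fin.png',o[:,:,::-1])
```

```text
(no output)
```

View pics/fin.png

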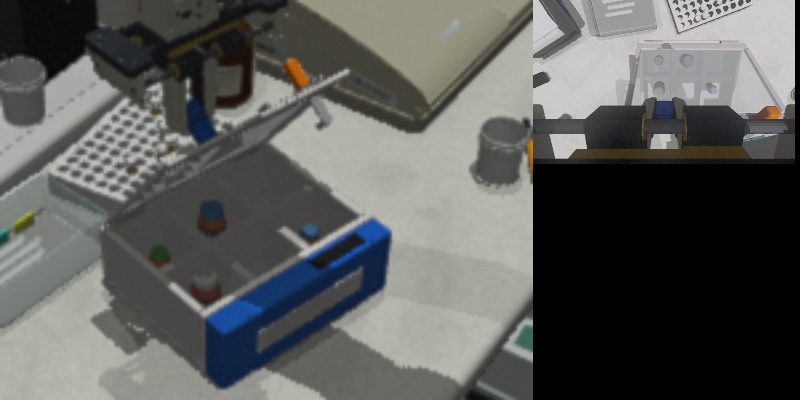

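The picture shows the cover standing open, with the handle near (200,125) between the fingers. The TCP has moved 0.106 m in and 0.136 m up from the shut pose, which is about 0.95 rad. Grip force is 13 N and the arm is at rest.

```bash
python3 -c "
from bench import ticket
print(ticket.hand_in())"
```

```text
the job is handed in; nothing more can be done
None
```

The tug showed the cover was caught, so I slid the bolt to its right-hand stop, lifted the cover to about 0.95 rad, and handed in while still holding the handle at 13 N; the hand-in reported no verdict.

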